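# Refit the purple cone knob on the display-gate spindle

## Robot

A 7-joint arm with a two-finger parallel gripper is mounted at the origin on the work surface. World frame = base frame: x ahead of the robot, y to its left, z up, the work surface at z = 0. Lengths are in m, angles in degrees, forces in N, time in s.
With the tool pointing down it reaches from about 0.425 to 0.875 m from the base axis. Payload 4.7 kg.
Tool frame: the origin (TCP) lies midway between the tips of the shut fingers; the grasp point (between the pads) lies 19 mm behind it (env.grip_point_offset is the distance from the TCP to the grasp point, in m); z points along the fingers, y is the line along which they close (so a half turn about z gives the same grasp; the last joint's range is limited). The gripper opens to 87 mm and grips with 3 to 60 N. Pads are 19 mm wide; open, the fingers measure 117 mm over their backs; the gripper's body (75 mm by 190 mm) begins 51 mm behind the grasp point.
Start: joints at [-73.276, 18.392, -4.016, 83.108, 1.295, 78.541, -3.26], TCP at [0.178, 0.625, 0.223] pointing down, gripper open.
Joint ranges: [-163.93, 163.93], [-17.29, 119.83], [-79.2, 71.16], [3.27, 140.29], [-89.18, 269.18], [5.43, 117.66], [-154.24, 154.24]. Speed limits (degrees/s): [147.25, 147.25, 180, 180, 180, 180, 180].

## Interface

Orientations are given as [roll, pitch, yaw] about the fixed x, y, z axes, in that order (R = Rz(yaw) Ry(pitch) Rx(roll)).
In Python, from cell import env gives the robot as it stands.
- The arm moves only by the shell command python3 -m jog 'ROWS' [FORCE]. ROWS is JSON, a list of rows, each a list of 7 numbers: the shift along the tool's x, y, z in m, then the turn, a rotation vector about the tool's x, y, z in rad, then the finger opening in m, from 0 to 0.087. A call has 1 to 12 rows; each row shifts and turns the commanded pose from where the row before left it, along the tool's axes as they then stand; what a row does not reach is not made up. A row lasts 1/12 s, in which the tool goes at most 41.7 mm and 7.16 degrees, less where a joint would pass 70% of its speed; a pose out of reach is approached as far as the arm can. A call is refused whole if a number of a shift passes 0.0417 or a number of a turn 0.125, either way. A call with a gripper value outside its range is refused whole. The fingers move at their own pace and stop on an object; FORCE is the grip in N (left out, the last holds). Time passes only in rows, so rows that do not move let the fingers close. It gives the time, the measured TCP pose, the force, the opening and the grip force at its end, in the units of the state.
- env.get_obs(): the state, without advancing time (a new reading comes with each control period).
- env.read_camera(name): name is "side" or "top"; returns the picture (384x512x3 uint8, blue, green, red); there is no depth.
- env.get_calibration(name): a dict with "fov_y" (degrees; the focal length in pixels is half the picture's height over the tangent of half this angle, whatever the lens; pixels are square), "cx", "cy" (the principal point, pixels), "k1" (the pictures are not rectified: a ray, as slopes to the right and down, at radius r is drawn at 1 + k1 r^2 times it, then the intrinsics apply), "pose" (4x4, takes a point from camera to world coordinates). Camera axes: x right, y up, looking along -z (the intrinsics and any distortion apply to the point x, -y, -z); pixel columns grow to the right and rows downward; lengths in m; the calibration is good to about 2 mm. A picture is of the moment at which its call begins. get_calibration takes no time and is no camera call.
- env.sign_off(): hands the job in; it is judged then, once.
The state is a dict: "time_s": time; "qpos": joint angles; "joint_velocities": joint speeds; "effort": joint torques, N m; "tool_pos": TCP position; "tool_rot": TCP orientation; "force": force on the tool from outside, world axes, zero at the start; "wrist_torque": the same for the moment, N m; "grip_width": finger opening in m; "grasp_force": force on a finger pad.
Only numpy, scipy, OpenCV 4.12 (cv2) and the standard library are available. Lean on these libraries where they do the work, as an engineer would, in place of code of your own. Each camera call takes 0.05 s, during which the arm holds its last target. There are 200 camera calls.

## Task

The brass gate's purple cone knob is off: put it back on the brass spindle beside the cap display. Lower it over the spindle's tip clearly out of line with the key (about an eighth of a turn or more), then push lightly and turn it until slot and key line up and it drops fully home, and let go. Leave the plain nickel-coloured knob and the dial gauge where they are.

Things in the scene. Friction and masses are not known exactly. Their poses are not given: they have to be found in the camera images.
- purple_knob: Loose purple cone knob, 0.16 kg, upright. Origin: centre of underside, z up. Round skirt, 64 mm across at the bottom, 52 at the top, 38 high; on it a flat grip fin 42 mm long (x), 14 thick (y), 38 to 68 mm above the origin, white line along its top. Slot in the underside: 38 mm long (x, parallel to the fin), 20 wide (y), 34 deep. Same after half a turn.
- seat (a point): Centre of seat: top of a fixed 80 mm dark collar, 20 mm above the counter. Fixed brass spindle on it: key 32 mm long (x), 12 thick (y), 16 high, ends bevelled; on top a 12 mm round pin tapering to a tip 30 mm above the seat. Knob home: underside on seat, slot over key; over 15 deg out of line it stays up, 16 mm or less. Cap pocket with fixed brass gate, 50 mm high, from 55 mm off on the +y side.
- nickel_knob: Bystander: loose knob of the same shape, size and frame as the purple one, but plain silvery nickel-coloured. Not wanted here.
- dial_gauge: Bystander: old nickel dial gauge lying on its back, 60 mm across and 23 mm high, with a stem 34 mm long and 12 mm thick pointing to its -x. Origin: centre of the case's underside.

How it is judged (in metres and radians):
On the way:
1. the purple knob is over the spindle's tip (axes within 15 mm, underside less than 25 mm above the seat) while its slot is still more than 20 degrees out of line with the key (horizontal distance between purple_knob and seat below 0.015 m and z of purple_knob in the frame of seat between 0.008 and 0.025 m and angle between the x axis of purple_knob and the x axis of seat, either way round above 0.35 rad), for 0.1 s.
At the end, for the whole second after the job is handed in: The purple knob is home on the spindle: its underside within 5 mm of the seat, axes within 10 mm, slot within 20 degrees of the key, upright within 10 degrees, at rest and released (z of purple_knob in the frame of seat below 0.005 m and horizontal distance between purple_knob and seat below 0.01 m and angle between the x axis of purple_knob and the x axis of seat, either way round below 0.35 rad and angle between purple_knob's own z axis and vertical below 0.17 rad and linear speed of purple_knob below 0.02 m/s); the robot touches nothing.
It fails at once if the nickel-coloured knob is moved more than 30 mm (distance of nickel_knob from where it was at the start of the episode above 0.03 m).
It fails at once if the dial gauge is moved more than 30 mm (distance of dial_gauge from where it was at the start of the episode above 0.03 m).
It also fails if it takes over 43 s, if anything falls off the work surface, if the arm or the gripper's body presses on something with over 40 N, if the wrist force passes 120 N, or if a joint passes its speed limit or range.

## Working session

There is one attempt and no reset: what is moved stays moved. The work goes in short steps, Python scripts to look and compute and a shell command to move; the robot and the scene stay as the last step left them, time stands still between calls to the robot, and variables do not carry over. Pictures are saved under pics/ and viewed, at most 10 in all, crops included, and the job is handed in when it is done.

```bash
mkdir -p pics; ls; cat > h.py <<'E'
import numpy as np, cv2
from cell import env
def cal(n):
    c=env.get_calibration(n); f=192/np.tan(np.radians(c["fov_y"])/2); return c,f,np.array(c["pose"])
def proj(n,P):
    c,f,T=cal(n); p=(np.atleast_2d(P)-T[:3,3])@T[:3,:3]; s=np.c_[p[:,0],-p[:,1]]/-p[:,2:]
    s=s*(1+c["k1"]*(s**2).sum(1,keepdims=True)); return s*f+[c["cx"],c["cy"]]
def back(n,u,v,z):
    c,f,T=cal(n); d=np.array([(u-c["cx"])/f,(v-c["cy"])/f]); s=d.copy()
    for _ in range(30): s=d/(1+c["k1"]*(s@s))
    r=T[:3,:3]@[s[0],-s[1],-1]; o=T[:3,3]; return o+r*(z-o[2])/r[2]
E
python3 - <<'E'
from h import *
for n in("top","side"):
    cv2.imwrite(f"pics/{n}0.png",cv2.resize(env.read_camera(n),(796,597),interpolation=cv2.INTER_CUBIC)); c,f,T=cal(n); print(n,c["k1"],f,T.round(3).tolist())
o=env.get_obs();print(o["tool_pos"],o["tool_rot"],o["time_s"],o["grip_width"],env.grip_point_offset)
E
```

```text
pics
top -0.11355270148599786 435.8967680208374 [[0.006, 0.997, -0.077, 0.533], [-1.0, 0.004, -0.018, -0.077], [-0.017, 0.077, 0.997, 0.814], [0.0, 0.0, 0.0, 1.0]]
side -0.05903632003947199 408.22176927384095 [[-0.827, 0.411, -0.383, 0.257], [-0.562, -0.619, 0.548, 0.45], [-0.012, 0.669, 0.743, 0.716], [0.0, 0.0, 0.0, 1.0]]
[0.17817599 0.62459382 0.22157826] [-1.79902927e+02  5.48773503e-03  1.64083166e+02] 0.1 0.08698358819132115 0.0187
```

View pics/top0.png

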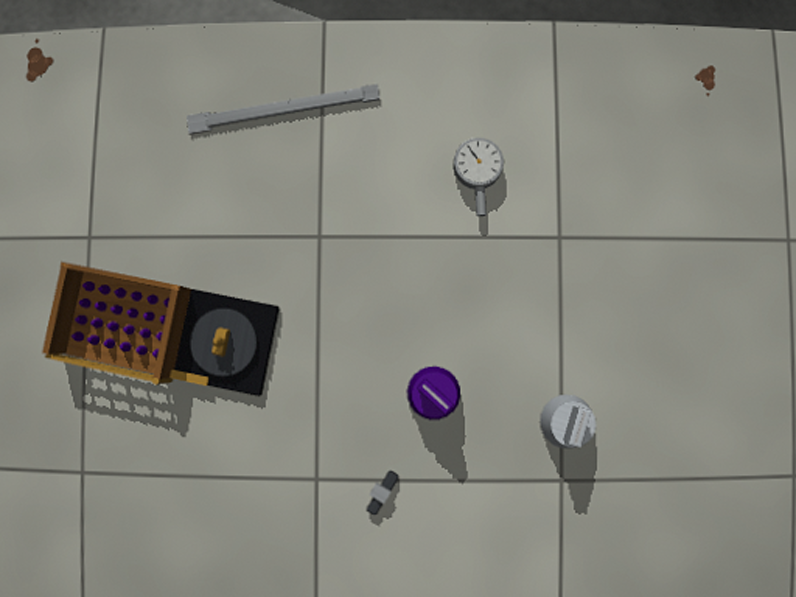

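View pics/side0.png

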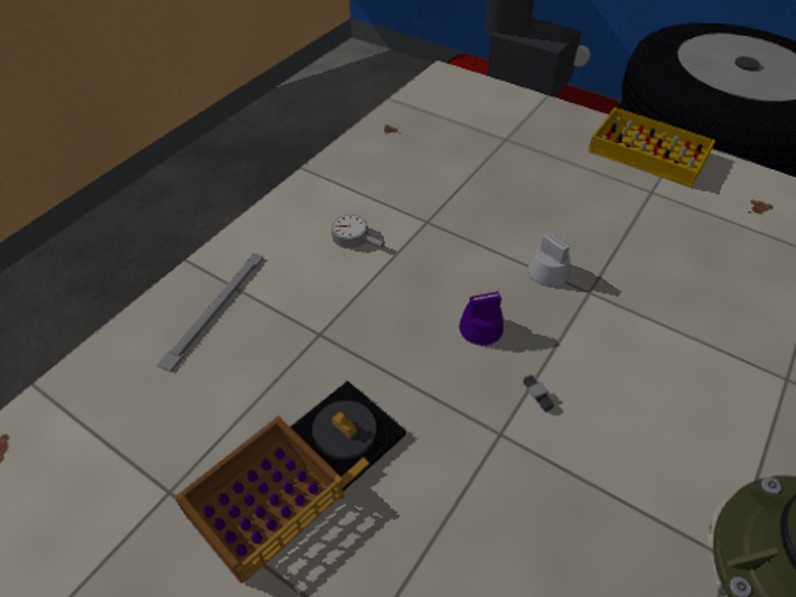

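The top view shows the purple knob at about (434,392) with its white line from (421,384) to (449,410). The collar and key are at about (222,342), the nickel knob at (570,422) and the gauge at (478,163). The side view shows the same layout, with the key at (344,425). Next I'll measure these precisely.

```bash
python3 - <<'E'
from h import *
t=env.read_camera("top"); s=env.read_camera("side")
def crop(im,u,v,r): return cv2.resize(im[v-r:v+r,u-r:u+r],(390,390),interpolation=cv2.INTER_CUBIC)
# purple mask in knob area, white line
for n,im,(u,v) in(("top",t,(279,252)),("side",s,(310,205))):
    r=30; c=im[v-r:v+r,u-r:u+r].astype(int); hsv=cv2.cvtColor(c.astype(np.uint8),cv2.COLOR_BGR2HSV)
    m=((hsv[...,0]>125)&(hsv[...,0]<155)&(hsv[...,1]>120)).astype(np.uint8)
    cs=max(cv2.findContours(m,0,1)[0],key=cv2.contourArea); f=np.zeros_like(m); cv2.drawContours(f,[cs],-1,1,-1)
    g=cv2.erode(f,np.ones((3,3)))
    w=(g>0)&(c.min(2)>90)&(hsv[...,1]<110); ys,xs=np.nonzero(w); p=np.c_[xs,ys]+[u-r,v-r]
    print(n,"mask bbox",cv2.boundingRect(cs),"off",u-r,v-r,"circle",cv2.minEnclosingCircle(cs),"line n",len(p))
    if len(p)>4:
        ctr=p.mean(0); d=np.linalg.svd(p-ctr)[2][0]; a,b=[back(n,*(ctr+k*d*6),.068) for k in(-1,1)]
        print(" line ctr",back(n,*ctr,.068),"ang",np.degrees(np.arctan2(*(b-a)[[1,0]])))
cv2.imwrite("pics/c1.png",np.hstack([crop(t,143,220,30),crop(s,221,275,35)]))
E
```

```text
top mask bbox (13, 14, 34, 34) off 249 222 circle ((29.5, 30.5), 16.985387802124023) line n 39
 line ctr [ 0.481078   -0.10125234  0.068     ] ang -131.7464496204105
side mask bbox (15, 13, 29, 34) off 280 175 circle ((30.46875, 28.3125), 18.03665542602539) line n 0
```

View pics/c1.png

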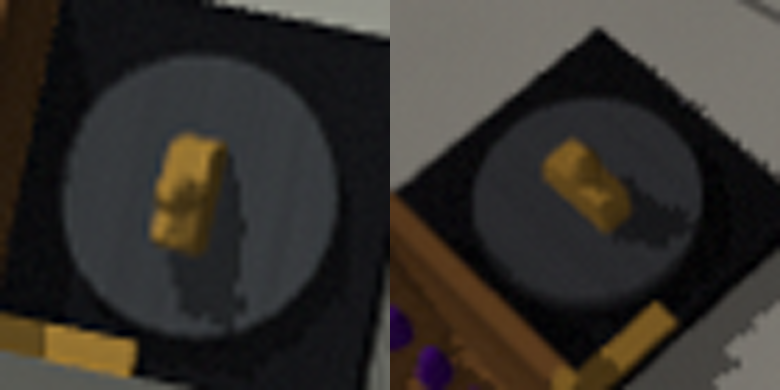

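The crop shows the collar centred near (200,195) in the left panel, with the key tilted about 12° from the image vertical. The same key is at (587,185) in the side panel. I'll fit silhouettes in both views.

```bash
cat > fit.py <<'E'
from h import *
from scipy.optimize import minimize
def circ(r,z): a=np.linspace(0,2*np.pi,40); return np.c_[r*np.cos(a),r*np.sin(a),0*a+z]
def box(l,w,z0,z1): return np.array([[i*l/2,j*w/2,z] for i in(-1,1) for j in(-1,1) for z in(z0,z1)])
KNOB=[np.r_[circ(.032,0),circ(.026,.038)],box(.042,.014,.038,.068)]
KEY=[box(.032,.012,0,.016),np.r_[circ(.006,.016),circ(.006,.021),circ(.0015,.030)]]
COL=[np.r_[circ(.04,0),circ(.04,-.003)]]
def sil(n,parts,x,y,yaw,z,K=8):
    m=np.zeros((384*2,512*2),np.uint8); c,s=np.cos(yaw),np.sin(yaw)
    for P in parts:
        p=proj(n,P@np.array([[c,s,0],[-s,c,0],[0,0,1]])+[x,y,z])
        h=cv2.convexHull((((p+.5)*2-.5)*256).astype(np.int32)); cv2.fillConvexPoly(m,h,1,cv2.LINE_8,8)
    return m
def fit(masks,parts,x0,z):
    M={n:cv2.resize(m.astype(np.float32),(1024,768),interpolation=cv2.INTER_LINEAR)>.5 for n,m in masks.items()}
    def cost(q):
        t=0
        for n,m in M.items():
            s=sil(n,parts,q[0]/100,q[1]/100,q[2]/10,z)>0; t-=(s&m).sum()/(s|m).sum()
        return t/len(M)
    best=None
    for dy in(-.15,0,.15):
        q=np.array([x0[0]*100,x0[1]*100,(x0[2]+dy)*10]); r=minimize(cost,q,method="Nelder-Mead",options=dict(initial_simplex=np.vstack([q,q+[.6,0,0],q+[0,.6,0],q+[0,0,2]])))
        if best is None or r.fun<best.fun: best=r
    return best.x/[100,100,10],-best.fun
def mask(n,kind,u,v,r,im=None):
    im=env.read_camera(n) if im is None else im; hsv=cv2.cvtColor(im,cv2.COLOR_BGR2HSV); H,S,V=[hsv[...,i].astype(int) for i in range(3)]
    m=(H>120)&(H<160)&(S>90) if kind=="purple" else (H>10)&(H<35)&(S>110)&(V>40)
    w=np.zeros_like(m); w[v-r:v+r,u-r:u+r]=1; m=(m&w).astype(np.uint8)
    cs=max(cv2.findContours(m,0,1)[0],key=cv2.contourArea); f=np.zeros_like(m); cv2.drawContours(f,[cs],-1,1,-1); return f
E
python3 - <<'E'
from fit import *
I={n:env.read_camera(n) for n in("top","side")}
def go(name,kind,c,parts,x0,z):
    ms={n:mask(n,kind,*c[n],I[n]) for n in I}
    for sub in(["top"],["side"],["top","side"]):
        q,f=fit({n:ms[n] for n in sub},parts,x0,z); print(name,sub,q[:2].round(4),np.degrees(q[2]).round(1),round(f,3))
b=back("top",143,220,.02); print(b)
go("key","brass",{"top":(143,219,18),"side":(221,274,16)},KEY,(b[0],b[1],-.2),.02)
go("knob","purple",{"top":(279,252,30),"side":(310,205,32)},KNOB,(.48,-.101,.84),0)
# collar ellipse by gray/dark edge
g=cv2.cvtColor(I["top"],cv2.COLOR_BGR2GRAY); print(g[220,115:172].tolist())
E
```

```text
[0.53859961 0.14834754 0.02      ]
key ['top'] [0.54   0.1485] -11.6 0.906
key ['side'] [0.5407 0.1503] -11.4 0.89
key ['top', 'side'] [0.5404 0.1495] -10.1 0.858Traceback (most recent call last):
  File "<stdin>", line 9, in <module>
  File "<stdin>", line 6, in go
  File "fit.py", line 23, in fit
    q=np.array([x0[0]*100,x0[1]*100,(x0[2]+dy)*10]); r=minimize(cost,q,method="Nelder-Mead",options=dict(initial_simplex=np.vstack([q,q+[.6,0,0],q+[0,.6,0],q+[0,0,2]])))
                                                       ~~~~~~~~^^^^^^^^^^^^^^^^^^^^^^^^^^^^^^^^^^^^^^^^^^^^^^^^^^^^^^^^^^^^^^^^^^^^^^^^^^^^^^^^^^^^^^^^^^^^^^^^^^^^^^^^^^
    res = _minimize_neldermead(fun, x0, args, callback, bounds=bounds,
                               **options)
    fxr = func(xr)
    fx = function(np.copy(x), *(wrapper_args + args))
  File "fit.py", line 19, in cost
    s=sil(n,parts,q[0]/100,q[1]/100,q[2]/10,z)>0; t-=(s&m).sum()/(s|m).sum()
      ~~~^^^^^^^^^^^^^^^^^^^^^^^^^^^^^^^^^^^^^
  File "fit.py", line 11, in sil
    p=proj(n,P@np.array([[c,s,0],[-s,c,0],[0,0,1]])+[x,y,z])
  File "h.py", line 6, in proj
    c,f,T=cal(n); p=(np.atleast_2d(P)-T[:3,3])@T[:3,:3]; s=np.c_[p[:,0],-p[:,1]]/-p[:,2:]
          ~~~^^^
  File "h.py", line 4, in cal
    c=env.get_calibration(n); f=192/np.tan(np.radians(c["fov_y"])/2); return c,f,np.array(c["pose"])
ValueError: time passes only in moves, steps and waits
```

```bash
sed -i 's/^def cal/import functools\n@functools.cache\ndef cal/' h.py
python3 - <<'E'
from fit import *
I={n:env.read_camera(n) for n in("top","side")}
ms={n:mask(n,"purple",*c,I[n]) for n,c in {"top":(279,252,30),"side":(310,205,32)}.items()}
for sub in(["top"],["side"],["top","side"]):
    q,f=fit({n:ms[n] for n in sub},KNOB,(.48,-.101,.84),0); print("knob",sub,q[:2].round(4),np.degrees(q[2]).round(1),round(f,3))
o=env.get_obs();print(o["tool_pos"],o["tool_rot"],o["time_s"],o["qpos"])
E
```

```text
knob ['top'] [ 0.4808 -0.1021] 63.8 0.944
knob ['side'] [ 0.4824 -0.1011] 53.7 0.941
knob ['top', 'side'] [ 0.4815 -0.1012] 54.8 0.931
[0.17827934 0.62498975 0.22240278] [-1.79985835e+02  2.49884613e-03  1.64081056e+02] 0.4 [-73.27432195  18.39893545  -4.01524081  83.11941469   1.29395208
  78.54090548  -3.26130109]
```

```bash
cat > to.py <<'E'
import sys
from h import *
from scipy.spatial.transform import Rotation as R
x,y,z,yaw=map(float,sys.argv[1:5]); o=env.get_obs()
r=R.from_euler("xyz",o["tool_rot"],degrees=True); g=R.from_euler("xyz",[180,0,yaw],degrees=True)
print("d tool",r.inv().apply(np.array([x,y,z])-o["tool_pos"]).round(4),"rot",(r.inv()*g).as_rotvec().round(3),"pos",o["tool_pos"].round(4),"yaw",o["tool_rot"].round(1),"j7",o["qpos"][6].round(0),"F",o["force"].round(1),"grip",round(o["grip_width"],4),round(float(o["grasp_force"]),1),"t",o["time_s"])
E
python3 -m jog '[[-0.0325,-0.023,0,0,0,0,0.087],[-0.0325,-0.023,0,0,0,0,0.087],[-0.0325,-0.023,0,0,0,0,0.087],[-0.0325,-0.023,0,0,0,0,0.087],[-0.0325,-0.023,0,0,0,0,0.087],[-0.0325,-0.023,0,0,0,0,0.087],[-0.0325,-0.023,0,0,0,0,0.087],[-0.0325,-0.023,0,0,0,0,0.087],[-0.0325,-0.023,0,0,0,0,0.087],[-0.0325,-0.023,0,0,0,0,0.087],[-0.0325,-0.023,0,0,0,0,0.087],[-0.0325,-0.023,0,0,0,0,0.06]]'; python3 to.py 0.4815 -0.1015 0.2 49
```

```text
time_s: 1.4
tool_pos: [0.4786, 0.2511, 0.223]
tool_rot: [179.9, 0.0, 164.1]
force: [0.3, 0.4, -0.2]
grip_width: 0.0847
grasp_force: 0.0
d tool [-0.0994 -0.3383  0.0227] rot [ 1.000e-03 -1.000e-03  2.009e+00] pos [0.4786 0.2511 0.223 ] yaw [179.9   0.  164.1] j7 45.0 F [ 0.3  0.4 -0.2] grip 0.0847 0.0 t 1.4
```

```bash
python3 -m jog '[[-0.0099,-0.0338,0,0,0,0,0.05],[-0.0099,-0.0338,0,0,0,0,0.05],[-0.0099,-0.0338,0,0,0,0,0.05],[-0.0099,-0.0338,0,0,0,0,0.05],[-0.0099,-0.0338,0,0,0,0,0.05],[-0.0099,-0.0338,0,0,0,0,0.05],[-0.0099,-0.0338,0,0,0,0,0.05],[-0.0099,-0.0338,0,0,0,0,0.05],[-0.0099,-0.0338,0,0,0,0,0.05],[-0.0099,-0.0338,0,0,0,0,0.05],[0,0,0,0,0,0.124,0.05],[0,0,0,0,0,0.124,0.05]]' >/dev/null
python3 -m jog '[[0,0,0,0,0,0.124,0.05],[0,0,0,0,0,0.124,0.05],[0,0,0,0,0,0.124,0.05],[0,0,0,0,0,0.124,0.05],[0,0,0,0,0,0.124,0.05],[0,0,0,0,0,0.124,0.05],[0,0,0,0,0,0.124,0.05],[0,0,0,0,0,0.124,0.05],[0,0,0,0,0,0.124,0.05],[0,0,0,0,0,0.124,0.05],[0,0,0,0,0,0.124,0.05],[0,0,0,0,0,0.124,0.05]]' >/dev/null
python3 to.py 0.4815 -0.1015 0.1 49
```

```text
d tool [-0.0013  0.0021  0.1227] rot [ 0.    -0.     0.266] pos [ 0.4801 -0.0994  0.2227] yaw [180.   -0.   64.3] j7 -18.0 F [-0.  -0.1  0.3] grip 0.0502 0.0 t 3.4
```

```bash
python3 -m jog '[[-0.0013,0.0021,0,0,0,0.09,0.05],[0,0,0,0,0,0.09,0.05],[0,0,0,0,0,0.086,0.05],[0,0,0.041,0,0,0,0.05],[0,0,0.041,0,0,0,0.05],[0,0,0.025,0,0,0,0.05],[0,0,0.01,0,0,0,0.05]]' >/dev/null
python3 to.py 0.4815 -0.1015 0.043 49
python3 - <<'E'
from h import *
s=env.read_camera("side");t=env.read_camera("top")
cv2.imwrite("pics/c2.png",np.hstack([cv2.resize(i[v-50:v+50,u-50:u+50],(395,395),interpolation=cv2.INTER_CUBIC) for i,u,v in((s,310,195),(t,279,245))]))
E
```

```text
d tool [0.0018 0.0027 0.0589] rot [-0.005  0.004  0.007] pos [ 0.4786 -0.1011  0.1019] yaw [-179.7    0.2   49.4] j7 -29.0 F [-0.2  0.   0.2] grip 0.0502 0.0 t 3.9833
```

View pics/c2.png

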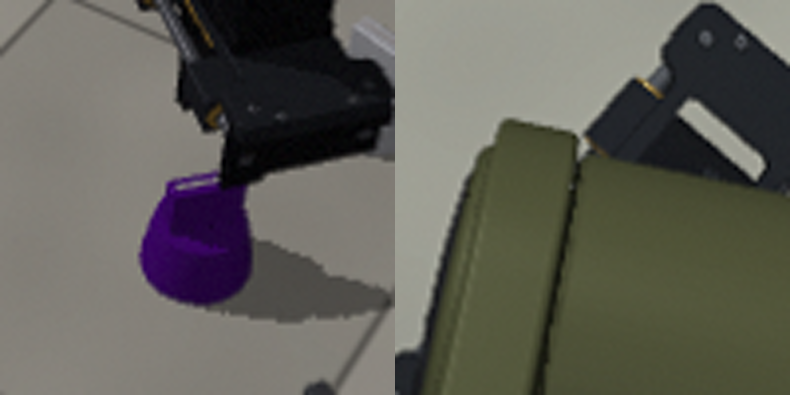

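The view shows the open fingers above the knob, with the white line on the fin at about (195,185) clear of the near finger. I'll go down and grip.

```bash
python3 -m jog '[[0.0018,0.0027,0.005,0,0,0,0.05],[0,0,0.02,0,0,0,0.05],[0,0,0.02,0,0,0,0.05],[0,0,0.013,0,0,0,0.05],[0,0,0,0,0,0,0.05]]' 30 ; python3 to.py 0.4815 -0.1015 0.043 49
```

```text
time_s: 4.5
tool_pos: [0.4847, -0.1018, 0.047]
tool_rot: [-180.0, 0.0, 49.4]
force: [-0.5, -0.1, 0.1]
grip_width: 0.0502
grasp_force: 0.0
d tool [-0.0019 -0.0026  0.004 ] rot [-0.001  0.001  0.007] pos [ 0.4847 -0.1018  0.047 ] yaw [-180.     0.    49.4] j7 -26.0 F [-0.5 -0.1  0.1] grip 0.0502 0.0 t 4.5
```

```bash
python3 -m jog '[[-0.0019,-0.0026,0.004,0,0,0,0.05],[0,0,0,0,0,0,0.05],[0,0,0,0,0,0,0.008],[0,0,0,0,0,0,0.008],[0,0,0,0,0,0,0.008],[0,0,0,0,0,0,0.008],[0,0,0,0,0,0,0.008],[0,0,0,0,0,0,0.008],[0,0,0,0,0,0,0.008]]' 30 ; python3 to.py 0.5403 0.1495 0.2 49
```

```text
time_s: 5.25
tool_pos: [0.4814, -0.1016, 0.0435]
tool_rot: [-180.0, -0.0, 49.4]
force: [-0.4, 0.6, -1.1]
grip_width: 0.0137
grasp_force: 30.0
d tool [ 0.2289 -0.1188 -0.1564] rot [-0.    -0.     0.007] pos [ 0.4814 -0.1016  0.0435] yaw [-180.    -0.    49.4] j7 -26.0 F [-0.4  0.6 -1.1] grip 0.0137 30.0 t 5.25
```

```bash
python3 -m jog '[[0,0,-0.03,0,0,0,0.008],[0,0,-0.03,0,0,0,0.008],[0,0,-0.027,0,0,0,0.008],[0.0286,-0.0149,0,0,0,0,0.008],[0.0286,-0.0149,0,0,0,0,0.008],[0.0286,-0.0149,0,0,0,0,0.008],[0.0286,-0.0149,0,0,0,0,0.008],[0.0286,-0.0149,0,0,0,0,0.008],[0.0286,-0.0149,0,0,0,0,0.008],[0.0286,-0.0149,0,0,0,0,0.008],[0.0286,-0.0149,0,0,0,0,0.008],[0,0,0,0,0,0,0.008]]' 
python3 -m jog '[[0,0,0,0,0,0,0.008],[0,0,0,0,0,0,0.008]]'
python3 to.py 0.5403 0.1495 0.09 49
python3 - <<'E'
from fit import *
o=env.get_obs(); s=env.read_camera("side")
x,y,z=o["tool_pos"]; p=proj("side",[[x,y,z-.02]])[0].astype(int); print(p)
m=mask("side","purple",p[0],p[1],45,s); yx=np.argwhere(m); print(yx.min(0),yx.max(0))
u,v=p; v=min(v,320);cv2.imwrite("pics/c3.png",cv2.resize(s[v-60:v+60,u-60:u+60],(590,590),interpolation=cv2.INTER_CUBIC))
E
```

```text
time_s: 6.25
tool_pos: [0.5398, 0.1585, 0.13]
tool_rot: [-179.9, -0.2, 49.9]
force: [-0.5, 0.9, -1.5]
grip_width: 0.0137
grasp_force: 30.0
time_s: 6.42
tool_pos: [0.5397, 0.1488, 0.13]
tool_rot: [180.0, 0.1, 49.4]
force: [-0.6, -0.1, -0.9]
grip_width: 0.0139
grasp_force: 30.0
d tool [0.001 0.    0.04 ] rot [0.    0.002 0.007] pos [0.5397 0.1488 0.13  ] yaw [1.80e+02 1.00e-01 4.94e+01] j7 -55.0 F [-0.6 -0.1 -0.9] grip 0.0139 30.0 t 6.4167
[218 248]
[259 205] [270 235]
```

View pics/c3.png

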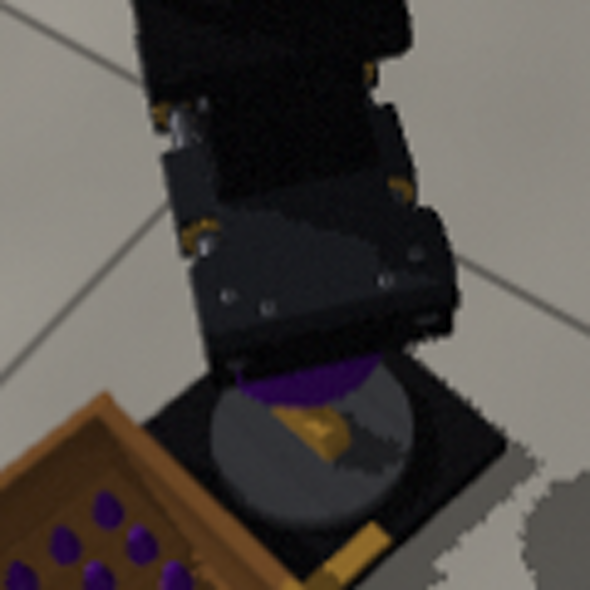

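The knob is held level over the spindle; its visible skirt runs from about (237,375) to (380,355), with the key showing below at (315,430). I'll compare its lower edge with the predicted one.

```bash
python3 - <<'E'
from fit import *
o=env.get_obs(); s=env.read_camera("side"); x,y,z=o["tool_pos"]; zu=z-.0435
m=mask("side","purple",218,265,40,s)
yaw=np.radians(49.4); d=np.array([np.cos(yaw),np.sin(yaw)])
def low(a): return np.array([np.nonzero(a[:,c])[0].max() if a[:,c].any() else -1 for c in range(208,233)])
L=low(m)
for dx in(-.006,-.004,-.002,0,.002,.004,.006):
  for dz in(-.003,0,.003):
    q=sil("side",KNOB,*(np.array([x,y])+dx*d),yaw,zu+dz)
    S=cv2.resize(q,(512,384),interpolation=cv2.INTER_AREA)
    S=np.array([np.nonzero(q[:,2*c])[0].max()/2-.25 for c in range(208,233)])
    e=L-S; print(dx,dz,"rms",e.std().round(2),"mean",e.mean().round(2),"slope",np.polyfit(range(25),e,1)[0].round(3))
E
```

```text
-0.006 -0.003 rms 1.97 mean -0.97 slope -0.263
-0.006 0 rms 2.0 mean -0.07 slope -0.267
-0.006 0.003 rms 1.82 mean 0.77 slope -0.241
-0.004 -0.003 rms 1.4 mean -1.35 slope -0.185
-0.004 0 rms 1.46 mean -0.49 slope -0.192
-0.004 0.003 rms 1.38 mean 0.33 slope -0.18
-0.002 -0.003 rms 1.07 mean -1.71 slope -0.134
-0.002 0 rms 1.06 mean -0.83 slope -0.132
-0.002 0.003 rms 0.88 mean 0.07 slope -0.108
0 -0.003 rms 0.58 mean -1.93 slope -0.061
0 0 rms 0.57 mean -0.99 slope -0.057
0 0.003 rms 0.57 mean -0.15 slope -0.048
0.002 -0.003 rms 0.45 mean -2.13 slope 0.007
0.002 0 rms 0.37 mean -1.25 slope 0.005
0.002 0.003 rms 0.35 mean -0.35 slope 0.009
0.004 -0.003 rms 0.58 mean -2.17 slope 0.064
0.004 0 rms 0.66 mean -1.25 slope 0.071
0.004 0.003 rms 0.76 mean -0.43 slope 0.083
0.006 -0.003 rms 1.0 mean -2.27 slope 0.125
0.006 0 rms 1.1 mean -1.27 slope 0.138
0.006 0.003 rms 1.1 mean -0.35 slope 0.142
```

```bash
python3 -m jog '[[0,0,0.015,0,0,0,0.008],[0,0,0.015,0,0,0,0.008],[0,0,0.012,0,0,0,0.008],[0,0,0.003,0,0,0,0.008],[0,0,0,0,0,0,0.008]]'
python3 -m jog '[[0,0,0.002,0,0,0,0.008],[0,0,0.002,0,0,0,0.008],[0,0,0,0,0,0,0.008]]'
python3 to.py 0.5397 0.1488 0.0635 -11.5
```

```text
time_s: 6.93
tool_pos: [0.5391, 0.1485, 0.0845]
tool_rot: [-179.9, 0.1, 49.3]
force: [0.2, -0.9, -0.4]
grip_width: 0.0139
grasp_force: 30.0
time_s: 7.18
tool_pos: [0.5403, 0.1496, 0.0819]
tool_rot: [180.0, -0.0, 49.4]
force: [-0.6, -0.3, -1.0]
grip_width: 0.0138
grasp_force: 30.0
d tool [-0.001   0.0001  0.0184] rot [-0.000e+00 -1.000e-03  1.062e+00] pos [0.5403 0.1496 0.0819] yaw [180.   -0.   49.4] j7 -54.0 F [-0.6 -0.3 -1. ] grip 0.0138 30.0 t 7.1833
```

```bash
python3 -m jog '[[-0.0005,0,0.002,0,0,0,0.008],[0,0,0.001,0,0,0,0.008],[0,0,0,0,0,0,0.008]]'
python3 -m jog '[[0,0,0.001,0,0,0,0.008],[0,0,0,0,0,0,0.008]]'
python3 -m jog '[[0,0,0.001,0,0,0,0.008],[0,0,0,0,0,0,0.008]]'
```

```text
time_s: 7.43
tool_pos: [0.5401, 0.1494, 0.0794]
tool_rot: [180.0, -0.1, 49.4]
force: [-1.7, 0.3, 2.9]
grip_width: 0.0137
grasp_force: 30.0
time_s: 7.6
tool_pos: [0.5403, 0.1494, 0.0793]
tool_rot: [180.0, -0.1, 49.4]
force: [-3.5, -1.2, 9.4]
grip_width: 0.0139
grasp_force: 30.0
time_s: 7.77
tool_pos: [0.5404, 0.1494, 0.0792]
tool_rot: [180.0, -0.1, 49.4]
force: [-4.4, -0.3, 14.7]
grip_width: 0.0136
grasp_force: 30.0
```

Contact is where expected, 16 mm above the seat. Next I'll turn toward alignment.

```bash
python3 -m jog '[[0,0,0,0,0,0.08,0.008],[0,0,0,0,0,0.08,0.008],[0,0,0,0,0,0.08,0.008],[0,0,0,0,0,0.08,0.008],[0,0,0,0,0,0.08,0.008],[0,0,0,0,0,0.08,0.008],[0,0,0,0,0,0.08,0.008],[0,0,0,0,0,0.08,0.008],[0,0,0,0,0,0.08,0.008],[0,0,0,0,0,0.08,0.008],[0,0,0,0,0,0,0.008]]'
python3 to.py 0.5403 0.1495 0.0635 -11.5
```

```text
time_s: 8.68
tool_pos: [0.5403, 0.1472, 0.0784]
tool_rot: [179.9, -0.0, 3.3]
force: [-2.7, -5.2, 10.1]
grip_width: 0.0137
grasp_force: 30.0
d tool [ 0.0001 -0.0024  0.0149] rot [ 0.002 -0.001  0.258] pos [0.5403 0.1472 0.0784] yaw [179.9  -0.    3.3] j7 -98.0 F [-2.7 -5.2 10.1] grip 0.0137 30.0 t 8.6833
```

```bash
python3 -m jog '[[-0.0005,-0.001,0,0,0,0.07,0.008],[-0.0005,-0.001,0,0,0,0.07,0.008],[0,0,0.001,0,0,0.06,0.008],[0,0,0.001,0,0,0.05,0.008],[0,0,0,0,0,0,0.008],[0,0,0,0,0,0,0.008]]'
python3 to.py 0.5403 0.1495 0.0635 -11.5
```

```text
time_s: 9.18
tool_pos: [0.5385, 0.1512, 0.0744]
tool_rot: [180.0, 0.0, -10.7]
force: [0.2, -0.9, -0.8]
grip_width: 0.0139
grasp_force: 30.0
d tool [0.0021 0.0014 0.0109] rot [0.    0.    0.014] pos [0.5385 0.1512 0.0744] yaw [180.    0.  -10.7] j7 -112.0 F [ 0.2 -0.9 -0.8] grip 0.0139 30.0 t 9.1833
```

It has dropped below the key's top, with no force left. Now lower it home.

```bash
python3 -m jog '[[0.0005,0.0012,0.003,0,0,0.01,0.008],[0,0,0.003,0,0,0,0.008],[0,0,0.003,0,0,0,0.008],[0,0,0.001,0,0,0,0.008],[0,0,0,0,0,0,0.008]]'
python3 -m jog '[[0,0,0.001,0,0,0,0.008],[0,0,0,0,0,0,0.008]]'
python3 to.py 0.5403 0.1495 0.0635 -11.5
```

```text
time_s: 9.6
tool_pos: [0.5385, 0.1498, 0.064]
tool_rot: [180.0, 0.0, -11.3]
force: [0.4, -0.2, -0.7]
grip_width: 0.014
grasp_force: 30.0
time_s: 9.77
tool_pos: [0.5391, 0.1499, 0.0637]
tool_rot: [-180.0, -0.0, -11.4]
force: [-0.3, -0.7, -0.8]
grip_width: 0.0137
grasp_force: 30.0
d tool [0.0013 0.0002 0.0002] rot [-0.    -0.     0.003] pos [0.5391 0.1499 0.0637] yaw [-180.    -0.   -11.4] j7 -112.0 F [-0.3 -0.7 -0.8] grip 0.0137 30.0 t 9.7667
```

```bash
python3 -m jog '[[0,0,0.001,0,0,0,0.008],[0,0,0,0,0,0,0.008]]'
python3 -m jog '[[0,0,0,0,0,0,0.036],[0,0,0,0,0,0,0.036],[0,0,0,0,0,0,0.036],[0,0,0,0,0,0,0.036],[0,0,0,0,0,0,0.036],[0,0,-0.01,0,0,0,0.036],[0,0,-0.03,0,0,0,0.036],[0,0,-0.04,0,0,0,0.036],[0,0,-0.04,0,0,0,0.036],[0,0,-0.03,0,0,0,0.036],[0,0,0,0,0,0,0.036],[0,0,0,0,0,0,0.036]]'
python3 - <<'E'
from h import *
s=env.read_camera("side");t=env.read_camera("top")
cv2.imwrite("pics/c4.png",np.hstack([cv2.resize(i[v-50:v+50,u-50:u+50],(395,395),interpolation=cv2.INTER_CUBIC) for i,u,v in((s,221,260),(t,143,220))]))
E
```

```text
time_s: 9.93
tool_pos: [0.5391, 0.15, 0.0636]
tool_rot: [-180.0, -0.0, -11.4]
force: [-2.2, -0.7, 4.5]
grip_width: 0.0136
grasp_force: 30.0
time_s: 10.93
tool_pos: [0.5403, 0.1503, 0.2156]
tool_rot: [-179.8, -0.2, -11.4]
force: [0.2, 0.1, -0.4]
grip_width: 0.0363
grasp_force: 0.0
```

View pics/c4.png

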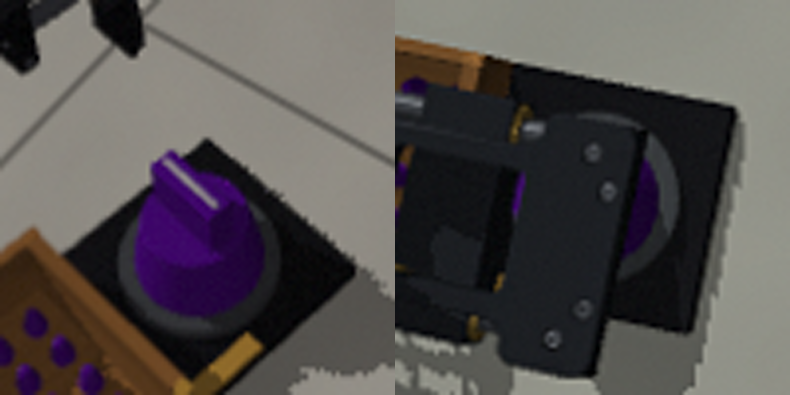

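The side view shows the knob seated flat on the collar at (200,255), its fin in line with the key. The fingers are clear, and contact came 16 mm below the first touch, so it is home.

```bash
python3 -c "
from cell import env
print(env.sign_off())"
```

```text
the job is handed in; nothing more can be done
None
```

The purple knob is home on the brass spindle and released: I lowered it about 60° out of line, turned it under light pressure until it dropped onto the seat, and handed the job in at about 11 s; the arm kept clear of the nickel knob and gauge, and the hand-in returned no verdict.

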